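Bring the coil shuttle to rest at the brazing mark

TASK

Move the copper-coil shuttle along its track to the red mark bracket and bring it to rest there, its yellow pointer in line with the red mark, then take the hand away and leave it standing. It runs almost without friction, so it must be braked as well as pushed: work from inside its pocket, pushing only on the two orange sprung buffer plates (touch no other part of the shuttle), and never let it strike the red stop at either end of the track. Leave the jar, brush and collar on the bench where they are.

Things in the scene. Friction and masses are not known exactly. Their poses are not given: they have to be found in the camera images.
- track: Fixed grey transfer track, 150 mm wide, 870 mm long, lying on the bench with two steel guide rods; origin at the centre of its underside. Its +y axis is the direction of travel towards the mark, z is up. Red end-stop blocks (65 mm high) stand at both ends.
- shuttle (a joint): Shuttle position along the track's +y axis, m: its centre is at track y = value - 0.170. It strikes the far stop at 0.360, the near stop at -0.030. Ball bearings: nominal moving mass 3.1 kg (2.3 to 4.1), viscous drag about 0.12 N s/m and dry friction about 0.005 N, so it coasts for tens of centimetres.
- pocket (a point): Middle of the shuttle's pocket, on its aluminium deck, 37 mm above the bench; axes as the track's. Shuttle 400 mm long (y), 130 mm wide. The pocket lies between two orange buffer faces 100 mm ahead (+y) and 100 mm behind (-y) of this point when relaxed, open above and at its sides. Behind the buffers: blue housings with copper coils, tops 88 mm above the bench.
- buffer_fwd (a joint): How far the forward (+y) orange buffer plate is pushed into its housing, m: 0 relaxed, 0.028 fully in. The plate is 110 mm wide (x), its face spans 45 to 75 mm above the bench. Spring 100 N/m with hardly any damping: it throws back what runs against it. Pressing it (towards +y) drives the shuttle on.
- buffer_back (a joint): The same for the rear (-y) orange buffer plate: 0 relaxed, 0.028 fully in, spring 100 N/m, face 45 to 75 mm above the bench. Pressing it (towards -y) brakes the shuttle or drives it back.
- cradle: All of the shuttle that must not be touched: aluminium deck (top 37 mm above the bench), blue housings, copper coils and pointer. It is fixed on the shuttle; origin on the bench surface's level under the shuttle's centre.
- pointer (a point): Tip of the yellow pointer (end of a 12 mm wide yellow stripe across the deck) at the middle of the shuttle's +x side, 87 mm from the track's centre line, 34 mm above the bench; axes as the track's.
- mark_tip (a point): Top of the red mark, a block 16 mm wide along the track, 45 mm long and 34 mm high on a dark foot, bolted beside the track's +x side; its centre is the mark. The mark stands 50 to 120 mm short (of pointer travel) of where the shuttle would strike the far stop.
- stop_face (a point): Centre of the inner face of the far (+y) red stop, 48 mm above the bench.
- flux_jar: Loose jar with a white cap, 64 mm across, 85 mm high, beyond the track; leave alone. Origin at the centre of its underside.
- brush: Loose brush lying beyond the track; leave alone.
- collar: Loose brass collar, 48 mm across, 40 mm high, beyond the track; leave alone. Origin at the centre of its underside.
There are look-alikes about, which are no part of the job. What is shaped like the part that bears mark_tip but blue or green is not meant.

How it is judged:
By the outcome, as a careful person would: the job done as asked, in the order asked, and still so for the second after the job is handed in, with the robot touching nothing.
It also fails if it takes over 34 s, if anything falls off the work surface, if the arm or the gripper's body presses on something with over 40 N, if the wrist force passes 120 N, or if a joint passes its speed limit or range.

ROBOT

A 7-joint arm with a two-finger parallel gripper is mounted at the origin on the work surface. World frame = base frame: x ahead of the robot, y to its left, z up, the work surface at z = 0. Lengths are in m, angles in rad, forces in N, time in s.
With the tool pointing down it reaches from about 0.4 to 0.875 m from the base axis. Payload 6.5 kg.
Tool frame: the origin (TCP) lies midway between the tips of the shut fingers; the grasp point (between the pads) lies 19 mm behind it; z points along the fingers, y is the line along which they close (so a half turn about z gives the same grasp; the last joint's range is limited). The gripper opens to 88 mm and grips with 3 to 60 N. Pads are 18 mm wide; open, the fingers measure 123 mm over their backs; the gripper's body (75 mm by 187 mm) begins 45 mm behind the grasp point.
Start: joints at [-1.306, 0.536, -0.004, 1.538, 0.003, 1.067, -0.071], TCP at [0.211, 0.615, 0.201] pointing down, gripper open.
Joint ranges: [-2.7, 2.7], [-0.37, 2.16], [-1.27, 1.26], [0.24, 2.4], [-1.31, 4.45], [0.19, 1.91], [-2.76, 2.76]. Speed limits (rad/s): [2.39, 2.39, 3.14, 3.14, 3.14, 3.14, 3.14].

INTERFACE

Orientations are given as a 3x3 rotation matrix whose columns are the frame's x, y, z axes.
In Python, from station import manip gives the robot as it stands.
- The arm moves only by the shell command python3 -m jog 'ROWS' [OPENING] [FORCE]. ROWS is JSON, a list of rows, each a list of 4 numbers: the shift along the tool's x, y, z in m, then the turn about the tool's z in degrees. A call has 1 to 12 rows; each row is the pose to reach, as a shift and turn from the pose commanded when the call began, along the tool's axes at that moment; what a row does not reach only later rows make up. A row lasts 1/12 s, in which the tool goes at most 41.7 mm and 7.16 degrees, less where a joint would pass 70% of its speed; a pose out of reach is approached as far as the arm can. A call with a gripper value outside its range is refused whole. OPENING is the finger opening in m, from 0 to 0.0881, set as the call begins (- or left out, the last holds). The fingers move at their own pace and stop on an object; FORCE is the grip in N (left out, the last holds). Time passes only in rows, so rows that repeat a pose let the fingers close. It gives the time, the measured TCP pose, the force, the opening and the grip force at its end, in the units of the state.
- manip.state(): the state, without advancing time (a new reading comes with each control period).
- manip.camera(name): name is "scene" or "top" or "wrist"; returns a dict with "pixels" (420x560x3 uint8, blue, green, red), "fx", "fy", "cx", "cy" (pixels), "eye" and "rotation" of the camera in the world. Camera axes: x right, y up, looking along -z (the intrinsics and any distortion apply to the point x, -y, -z); pixel columns grow to the right and rows downward; lengths in m; the calibration is good to about 2 mm. The wrist camera is an equidistant fisheye: a pixel r from the principal point sees the ray r / f radians off the axis. A picture is of the moment at which its call begins. There is no depth.
- manip.sign_off(): hands the job in; it is judged then, once.
The state is a dict: "time_s": time; "joint_pos": joint angles; "qd": joint speeds; "tau": joint torques, N m; "eef_pos": TCP position; "tool_rot": TCP orientation; "wrist_force": force on the tool from outside, world axes, zero at the start; "ft_torque": the same for the moment, N m; "grip_width": finger opening in m; "grip_force": force on a finger pad.
Only numpy, scipy, OpenCV 4.12 (cv2) and the standard library are available. Lean on these libraries where they do the work, as an engineer would, in place of code of your own. Each camera call takes 0.05 s, during which the arm holds its last target. There are 200 camera calls.

## Working session

There is one attempt and no reset: what is moved stays moved. The work goes in short steps, Python scripts to look and compute and a shell command to move; the robot and the scene stay as the last step left them, time stands still between calls to the robot, and variables do not carry over. Pictures are saved under pics/ and viewed, at most 10 in all, crops included, and the job is handed in when it is done.

```bash
mkdir -p pics; ls; cat > h.py <<'E'
import numpy as np,cv2
from station import manip
def ray(c,u,v):
    d=np.array([(u-c['cx'])/c['fx'],-(v-c['cy'])/c['fy'],-1.])
    return np.array(c['eye']),np.array(c['rotation'])@d
def onz(c,u,v,z):
    e,d=ray(c,u,v); return e+d*(z-e[2])/d[2]
def proj(c,p):
    q=np.array(c['rotation']).T@(np.array(p)-c['eye']); return c['cx']-c['fx']*q[0]/q[2], c['cy']+c['fy']*q[1]/q[2]
E
python3 - <<'E'
from h import *
import pickle
C={}
for n in('scene','top'):
    c=manip.camera(n);C[n]=c;cv2.imwrite(f'pics/{n}0.png',c['pixels']);print(n,{k:np.round(v,3).tolist() for k,v in c.items() if k!='pixels'})
pickle.dump(C,open('c0.pkl','wb'))
s=manip.state();print(s['time_s'],s['eef_pos'],np.round(s['tool_rot'],3))
E
```

```text
pics
scene {'fx': 383.16, 'fy': 383.16, 'cx': 275.267, 'cy': 206.739, 'eye': [1.065, -0.384, 0.878], 'rotation': [[0.698, -0.566, 0.438], [0.716, 0.536, -0.448], [0.019, 0.626, 0.779]]}
top {'fx': 415.43, 'fy': 415.43, 'cx': 272.163, 'cy': 220.099, 'eye': [0.478, 0.051, 0.926], 'rotation': [[-0.009, 0.987, -0.16], [-1.0, -0.011, -0.012], [-0.014, 0.16, 0.987]]}
0.1 [0.21093156 0.61420326 0.20004042] [[-0.946  0.325 -0.   ]
 [ 0.325  0.946 -0.001]
 [-0.    -0.002 -1.   ]]
```

View pics/top0.png

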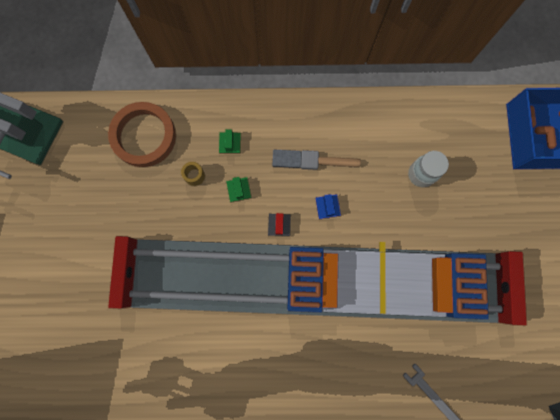

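View pics/scene0.png

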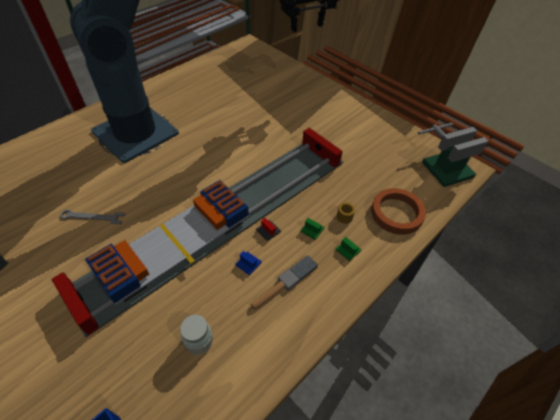

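Top view: the shuttle's yellow stripe runs from (382,313) to its pointer at (382,243), with orange buffers at x≈331 and x≈442. The far stop is at (122,272).
Mark candidates: red block at (280,224), blue at (328,206), green at (238,188) and green at (229,142). The end stops are also red, but they are large. The description says red, so I choose (280,224).

```bash
cat > m.py <<'E'
from h import *
def mask(c,lo,hi):
    return cv2.inRange(cv2.cvtColor(c['pixels'],cv2.COLOR_BGR2HSV),lo,hi)
def blobs(m,amin=25):
    n,l,s,ce=cv2.connectedComponentsWithStats(m)
    return [(s[i,4],np.round(ce[i],1),s[i,:4]) for i in range(1,n) if s[i,4]>=amin],l
R=lambda c: mask(c,(0,170,90),(4,255,255))|mask(c,(176,170,90),(180,255,255))
Y=lambda c: mask(c,(22,170,120),(32,255,255))
O=lambda c: mask(c,(7,200,150),(16,255,255))
E
python3 - <<'E'
from m import *
import pickle
C=pickle.load(open('c0.pkl','rb'))
for n,c in C.items():
    for k,f in(('R',R),('Y',Y),('O',O)):
        for b in blobs(f(c))[0]: print(n,k,b)
c=C['top']['pixels'];s=C['scene']['pixels']
a=cv2.resize(c[190:330,260:400],(560,560),interpolation=cv2.INTER_CUBIC)
cv2.imwrite('pics/crop.png',a)
for c in C.values():
  for k,(u,v) in dict(m=(280,225)).items(): print(c['pixels'][v,u])
E
```

```text
scene R (np.int32(203), array([322.8, 141. ]), array([305, 129,  36,  25], dtype=int32))
scene R (np.int32(75), array([268.3, 223.9]), array([262, 218,  14,  12], dtype=int32))
scene R (np.int32(687), array([ 70.6, 297.7]), array([ 53, 273,  37,  50], dtype=int32))
scene Y (np.int32(158), array([176.8, 243.1]), array([160, 224,  34,  38], dtype=int32))
top R (np.int32(142), array([279. , 223.4]), array([276, 213,   7,  21], dtype=int32))
top R (np.int32(901), array([118. , 272.3]), array([109, 237,  19,  71], dtype=int32))
top R (np.int32(1073), array([516.6, 288.1]), array([508, 252,  18,  73], dtype=int32))
top Y (np.int32(292), array([382.4, 276.1]), array([380, 242,   5,  71], dtype=int32))
[ 69 108 136]
[ 25  29 142]
```

View pics/crop.png

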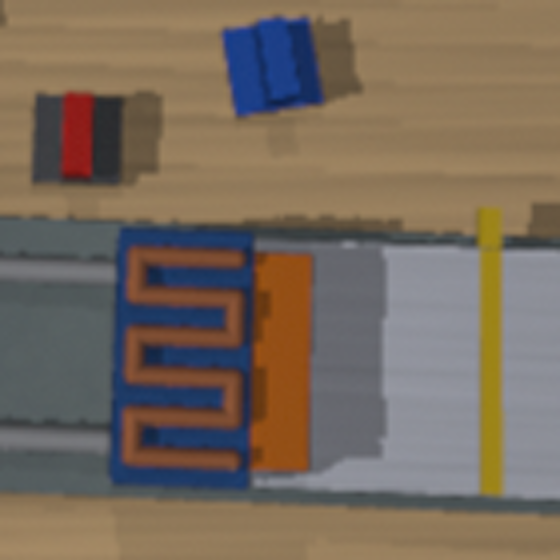

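The crop shows a red bar on a dark foot at top pixel (279.5,224), a blue look-alike at (328,206) and the pointer tip at (382,243). The red block is confirmed as the mark.

```bash
python3 - <<'E'
from m import *
import pickle
C=pickle.load(open('c0.pkl','rb'));t=C['top'];s=C['scene']
def tri(a,b):
    e1,d1=ray(t,*a);e2,d2=ray(s,*b);k=np.linalg.lstsq(np.c_[d1,-d2],e2-e1,rcond=None)[0]
    p,q=e1+k[0]*d1,e2+k[1]*d2;return (p+q)/2,np.linalg.norm(p-q)
for n,c in C.items():
    for f in(R,Y):
        m=f(c);bl,l=blobs(m)
        cs,_=cv2.findContours(m,cv2.RETR_EXTERNAL,cv2.CHAIN_APPROX_NONE)
        for k in cs:
            if len(k)>12: print(n,cv2.boxPoints(cv2.minAreaRect(k)).round(1).tolist())
print('mark tri',tri((279,223.4),(268.3,223.0)))
# stripe
m=Y(t);v,u=np.nonzero(m);vs=np.arange(v.min(),v.max()+1);us=[u[v==a].mean() for a in vs]
p=np.polyfit(vs,us,1);print('stripe',p)
A=onz(t,np.polyval(p,243),243,.035);B=onz(t,np.polyval(p,311),311,.035);print(A,B,'tri',tri((382.2,242.),(191.5,261)))
print('mark34',onz(t,279.3,223.5,.034))
m=O(t)|mask(t,(5,180,90),(18,255,255));cv2.imwrite('pics/o.png',m)
for b in blobs(m,150)[0]:print('O',b)
for r in(275,283,290):print(r,np.nonzero(m[r,320:350])[0]+320,np.nonzero(m[r,425:460])[0]+425)
E
```

```text
scene [[51.70000076293945, 278.8999938964844], [63.5, 272.0], [89.5999984741211, 316.3999938964844], [77.80000305175781, 323.29998779296875]]
scene [[261.5, 220.5], [265.0, 217.0], [275.0, 227.0], [271.5, 230.5]]
scene [[304.79998779296875, 131.3000030517578], [307.79998779296875, 127.0], [340.5, 150.3000030517578], [337.3999938964844, 154.60000610351562]]
scene [[159.1999969482422, 225.6999969482422], [161.89999389648438, 223.39999389648438], [193.39999389648438, 259.79998779296875], [190.6999969482422, 262.1000061035156]]
top [[507.1000061035156, 252.0], [521.9000244140625, 251.1999969482422], [525.9000244140625, 323.8999938964844], [511.20001220703125, 324.79998779296875]]
top [[108.0, 306.8999938964844], [115.0999984741211, 235.8000030517578], [127.9000015258789, 237.10000610351562], [120.80000305175781, 308.20001220703125]]
top [[276.0, 213.0], [282.0, 213.0], [282.0, 233.0], [276.0, 233.0]]
top [[380.0, 242.0], [384.0, 242.0], [384.0, 312.0], [380.0, 312.0]]
mark tri (array([0.61609418, 0.04766845, 0.03144706]), np.float64(0.002597828933309267))
stripe [4.25888665e-03 3.81263950e+02]
[ 0.56972565 -0.17441088  0.035     ] [ 0.42705694 -0.16767278  0.035     ] tri (array([ 0.5715682 , -0.17499788,  0.03445734]), np.float64(0.0013138056040801062))
mark34 [0.61467693 0.04599879 0.034     ]
O (np.int32(702), array([329.9, 280.4]), array([323, 254,  14,  53], dtype=int32))
O (np.int32(972), array([442.1, 284.4]), array([433, 258,  19,  54], dtype=int32))
275 [324 325 326 327 328 329 330 331 332 333 334 335 336] [433 434 435 436 437 438 439 440 441 442 443 444 445 446 447 448 449 450]
283 [324 325 326 327 328 329 330 331 332 333 334 335 336] [433 434 435 436 437 438 439 440 441 442 443 444 445 446 447 448 449 450
 451]
290 [324 325 326 327 328 329 330 331 332 333 334 335 336] [433 434 435 436 437 438 439 440 441 442 443 444 445 446 447 448 449 450
 451]
```

```bash
python3 - <<'E'
from h import *
import pickle
t=pickle.load(open('c0.pkl','rb'))['top']
a=[onz(t,*p,.065)[:2] for p in((115.5,236.5),(108.5,307),(522,251.5),(525.9,324))]
print(np.round(a,4))
for i,j in((0,2),(1,3)): d=a[i]-a[j];print(np.degrees(np.arctan2(d[0],d[1])),np.linalg.norm(d))
for i in(0,2): d=a[i]-a[i+1];print('x',np.degrees(np.arctan2(-d[1],d[0])),np.linalg.norm(d))
c=sum(a)/4;print('track centre',c)
th=np.radians(2.6);y=np.array([np.sin(th),np.cos(th)]);x=np.array([y[1],-y[0]])
P=np.array([.5705,-.1745]);M=np.array([.6150,.0465])
print('travel',(M-P)@y,'pointer track',(P-c)@x,(P-c)@y,'pocket',P-.087*x,c+x*0+y*((P-c)@y))
s=manip.state();Rm=np.array(s['tool_rot']);p=np.array(s['eef_pos'])
for w in((.44,.35,.2),(.52,.12,.2),(.484,-.170,.16)): print(w,np.round(Rm.T@(np.array(w)-p),3))
E
```

```text
[[ 0.5862  0.3898]
 [ 0.4414  0.3967]
 [ 0.546  -0.4523]
 [ 0.4009 -0.4448]]
2.728647344837296 0.8430479696590033
2.7544862881519063 0.8424942186969447
x 2.7232290060734288 0.1449378798360331
x 2.9416083985970096 0.14531882649712446
track centre [ 0.49364064 -0.02762024]
travel 0.22279114889549972 pointer track 0.08344314788596499 -0.14324198554994116 pocket [ 0.48358956 -0.17055342] [ 0.48714275 -0.17071477]
(0.44, 0.35, 0.2) [-0.302 -0.176  0.   ]
(0.52, 0.12, 0.2) [-0.453 -0.367  0.001]
(0.484, -0.17, 0.16) [-0.513 -0.653  0.041]
```

```bash
python3 -m jog '[[-0.302,-0.176,0,-5],[-0.302,-0.176,0,-10],[-0.302,-0.176,0,-16.2],[-0.302,-0.176,0,-16.2],[-0.302,-0.176,0,-16.2],[-0.302,-0.176,0,-16.2],[-0.302,-0.176,0,-16.2],[-0.453,-0.367,0,-16.2],[-0.453,-0.367,0,-16.2],[-0.453,-0.367,0,-16.2],[-0.453,-0.367,0,-16.2],[-0.453,-0.367,0,-16.2]]' 0.0881
python3 - <<'E'
from h import *
s=manip.state();Rm=np.array(s['tool_rot']);p=np.array(s['eef_pos']);print(s['time_s'],p,np.round(Rm,3),s['wrist_force'])
for w in((.52,.12,.2),(.484,-.170,.14)): print(w,np.round(Rm.T@(np.array(w)-p),3))
E
```

```text
time_s: 1.1
eef_pos: [0.4849, 0.2008, 0.2007]
tool_rot: [[-0.999, 0.048, -0.0], [0.048, 0.999, -0.0], [0.0, -0.0, -1.0]]
wrist_force: [0.6, 0.7, -0.2]
grip_width: 0.088
grip_force: 0.0
1.1 [0.48486305 0.20081761 0.20068858] [[-0.999  0.048 -0.   ]
 [ 0.048  0.999 -0.   ]
 [ 0.    -0.    -1.   ]] [ 0.58733487  0.68207983 -0.23602475]
(0.52, 0.12, 0.2) [-0.039 -0.079  0.001]
(0.484, -0.17, 0.14) [-0.017 -0.37   0.061]
```

```bash
python3 -m jog '[[-0.017,-0.37,0.06,0],[-0.017,-0.37,0.06,0],[-0.017,-0.37,0.06,0],[-0.017,-0.37,0.06,0],[-0.017,-0.37,0.06,0],[-0.017,-0.37,0.06,0],[-0.017,-0.37,0.06,0],[-0.017,-0.37,0.06,0],[-0.017,-0.37,0.06,0],[-0.017,-0.37,0.06,0],[-0.017,-0.37,0.06,0]]'
python3 - <<'E'
from m import *
for n in('scene','top'):
    c=manip.camera(n);cv2.imwrite(f'pics/{n}1.png',c['pixels'])
    for b in blobs(Y(c))[0]:print(n,b)
s=manip.state();Rm=np.array(s['tool_rot']);p=np.array(s['eef_pos']);print(s['time_s'],p,s['wrist_force'])
for w in((.485,-.1705,.052),): print(w,np.round(Rm.T@(np.array(w)-p),4))
E
```

```text
time_s: 2.02
eef_pos: [0.4827, -0.1702, 0.1403]
tool_rot: [[-0.999, 0.054, -0.001], [0.054, 0.999, -0.001], [0.001, -0.001, -1.0]]
wrist_force: [-0.3, 1.9, 0.7]
grip_width: 0.088
grip_force: 0.0
scene (np.int32(161), array([177. , 243.4]), array([160, 224,  34,  38], dtype=int32))
top (np.int32(80), array([382.2, 250. ]), array([380, 242,   5,  18], dtype=int32))
top (np.int32(40), array([382.5, 307.5]), array([381, 303,   4,  10], dtype=int32))
2.1167 [ 0.48377513 -0.16655666  0.14058637] [0.52861582 0.78518269 0.91728864]
(0.485, -0.1705, 0.052) [-0.0015 -0.0039  0.0886]
```

View pics/scene1.png

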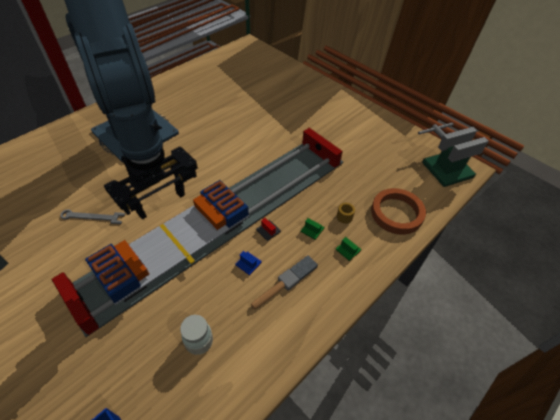

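View pics/top1.png

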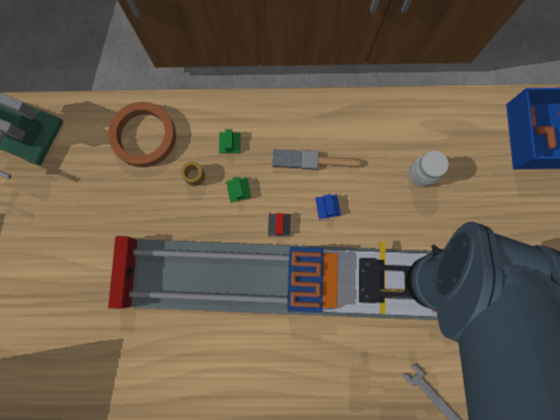

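Both views show the hand hovering over the pocket, clear of the buffers. The pointer tip is still visible at top (382,243) and the stripe at scene (177,243), both unmoved. Next I descend.

```bash
python3 -m jog '[[0,-0.001,0.03,0],[0,-0.001,0.06,0],[0,-0.001,0.08,0],[0,-0.001,0.088,0],[0,-0.001,0.088,0],[0,-0.001,0.088,0]]'
cat > look.py <<'E'
from m import *
import sys
th=np.radians(2.75);y=np.array([np.sin(th),np.cos(th)]);x=np.array([y[1],-y[0]])
P0=np.array([.5705,-.1745])
def end(c):
    # stripe position along track: rays of visible stripe pixels on z=.036
    m=Y(c);v,u=np.nonzero(m)
    if len(u)<8: return None
    q=np.array([onz(c,a,b,.036)[:2]-P0 for a,b in zip(u,v)]);xx=q@x;yy=q@y
    k=(abs(xx+.065)<.09)
    return 1e3*np.mean(yy[k]),k.sum()
def look(names=('scene','top')):
    for n in names:
        t=manip.state()['time_s'];c=manip.camera(n);print(n,round(t,3),end(c))
    s=manip.state();p=np.array(s['eef_pos']);d=p[:2]-P0
    print('t',s['time_s'],'hand x,y mm',np.round([1e3*d@x+87,1e3*d@y],1),'z',p[2].round(4),'Fy',np.round(np.array(s['wrist_force'])[:2]@y,2),np.round(s['wrist_force'],2))
if __name__=='__main__': look()
E
python3 look.py
python3 - <<'E'
import pickle
from look import *
for n,c in pickle.load(open('c0.pkl','rb')).items(): print(n,end(c))
E
```

```text
time_s: 2.62
eef_pos: [0.4844, -0.1676, 0.0534]
tool_rot: [[-0.999, 0.046, 0.0], [0.046, 0.999, 0.0], [-0.0, 0.0, -1.0]]
wrist_force: [-0.6, 0.5, -0.1]
grip_width: 0.0884
grip_force: 0.0
scene 2.617 (np.float64(-0.06560638851736811), np.int64(161))
top 2.667 (np.float64(0.30259902675286304), np.int64(234))
t 2.7167 hand x,y mm [1.4 2.1] z 0.0542 Fy -0.43 [ 0.58 -0.46  0.25]
scene (np.float64(-0.09453008290570561), np.int64(158))
top (np.float64(0.26841135797586013), np.int64(292))
```

```bash
python3 -m jog '[[0,0.0052,0.001,0],[0,0.0104,0.002,0],[0,0.0156,0.002,0],[0,0.0208,0.002,0],[0,0.026,0.002,0]]' && python3 -m jog '[[0,0.0052,0,0],[0,0.0104,0,0],[0,0.0156,0,0],[0,0.0208,0,0],[0,0.026,0,0],[0,0.0312,0,0],[0,0.0364,0,0],[0,0.0416,0,0],[0,0.0468,0,0],[0,0.052,0,0],[0,0.0572,0,0],[0,0.0624,0,0]]'
python3 look.py
```

```text
time_s: 3.13
eef_pos: [0.4852, -0.1417, 0.051]
tool_rot: [[-0.999, 0.048, 0.0], [0.048, 0.999, 0.0], [-0.0, 0.0, -1.0]]
wrist_force: [0.4, 0.6, -0.7]
grip_width: 0.0879
grip_force: 0.0
time_s: 4.13
eef_pos: [0.4881, -0.0797, 0.0508]
tool_rot: [[-0.999, 0.048, 0.0], [0.048, 0.999, -0.0], [-0.0, -0.0, -1.0]]
wrist_force: [0.1, 0.9, 0.3]
grip_width: 0.0881
grip_force: 0.0
scene 4.133 (np.float64(-0.031890131420064326), np.int64(83))
top 4.183 None
t 4.2333 hand x,y mm [ 0.2 91.4] z 0.0508 Fy -0.11 [ 0.08 -0.12 -0.19]
```

```bash
python3 - <<'E'
from look import *
s=manip.camera('scene');t=manip.camera('top')
cv2.imwrite('pics/b.png',np.hstack([s['pixels'][60:360,20:380],t['pixels'][190:330,120:560][:, :].repeat(1,0)[:, :440] if 0 else cv2.copyMakeBorder(t['pixels'][190:350,110:550],0,140,0,0,cv2.BORDER_CONSTANT)]))
for c in(s,t):
    print([b for b in blobs(Y(c),5)[0]],end(c))
E
```

```text
[(np.int32(57), array([166.5, 231.1]), array([160, 224,  14,  15], dtype=int32)), (np.int32(26), array([190.3, 258.8]), array([188, 256,   6,   6], dtype=int32))] (np.float64(-0.031890131420064326), np.int64(83))
[] None
```

View pics/b.png

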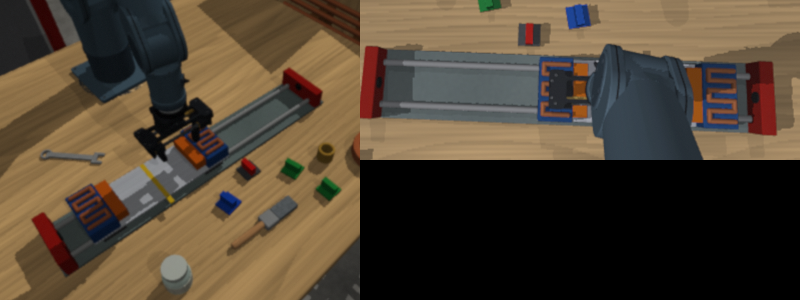

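```bash
python3 - <<'E'
from look import *
s=manip.camera('scene');im=s['pixels'].copy()
st=manip.state();p=np.array(st['eef_pos']);Y3=np.array([*y,0])
a=cv2.resize(im[120:280,120:320],(800,640),interpolation=cv2.INTER_CUBIC)[:600]
for d,col in((0,(0,255,0)),(.05,(255,0,255)),(-.05,(255,255,0))):
    for z in(0,.06):
        u,v=proj(s,p+d*Y3+[0,0,z]);cv2.circle(a,(int((u-120)*4),int((v-120)*4)),4,col,-1)
cv2.imwrite('pics/b2.png',a);print(p,st['time_s'],st['joint_pos'],st['grip_width'])
E
```

```text
[ 0.48803547 -0.08047001  0.05083874] 4.3833 [-0.07370632  0.51598409  0.18212676  2.05517071 -0.16245276  0.58361554
  1.743665  ] 0.08824561127967427
```

View pics/b2.png

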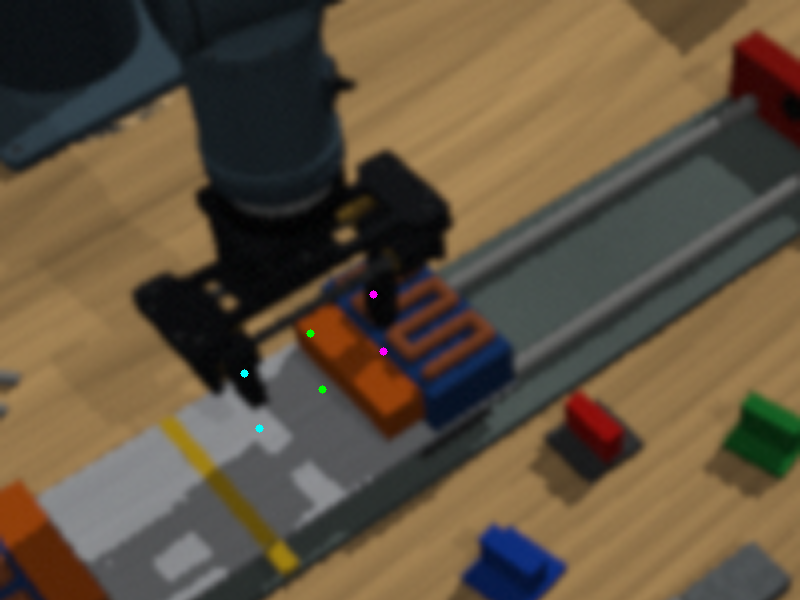

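The scene crop explains it. The open fingertips sit about 30 mm higher than the TCP, because the linkage retracts them. The forward finger passed over the plate at crop (383,320) without touching, and the stripe has not moved. I'll lift, shut the fingers so the tips are at the TCP, and re-enter the pocket.

```bash
python3 -m jog '[[0,0,-0.03,0],[0,0,-0.06,0],[0,-0.02,-0.07,0],[0,-0.04,-0.07,0],[0,-0.045,-0.07,0],[0,-0.045,-0.07,0],[0,-0.045,-0.07,0],[0,-0.045,-0.07,0],[0,-0.045,-0.06,0],[0,-0.045,-0.05,0],[0,-0.045,-0.05,0]]' 0 5
python3 look.py
```

```text
time_s: 5.3
eef_pos: [0.4842, -0.1241, 0.0984]
tool_rot: [[-0.999, 0.047, -0.004], [0.047, 0.999, 0.001], [0.004, 0.001, -1.0]]
wrist_force: [-1.2, -0.1, 0.2]
grip_width: 0.017
grip_force: 0.0
scene 5.3 (np.float64(-0.06560638851736811), np.int64(161))
top 5.35 (np.float64(0.5526022972660588), np.int64(111))
t 5.4 hand x,y mm [-0.6 45.7] z 0.0998 Fy -0.82 [-0.25 -0.81  0.64]
```

```bash
python3 -m jog '[[0,0,0.02,0],[0,0,0.04,0],[0,0.005,0.046,0],[0,0.015,0.046,0],[0,0.022,0.046,0],[0,0.024,0.046,0],[0,0.024,0.046,0],[0,0.024,0.046,0]]'
python3 look.py
```

```text
time_s: 6.07
eef_pos: [0.4877, -0.101, 0.0556]
tool_rot: [[-0.999, 0.047, 0.002], [0.047, 0.999, -0.0], [-0.002, -0.0, -1.0]]
wrist_force: [0.1, -0.2, 1.0]
grip_width: 0.0007
grip_force: 0.0
scene 6.067 (np.float64(0.05965015184500486), np.int64(88))
top 6.117 None
t 6.1667 hand x,y mm [ 0.5 68.9] z 0.0554 Fy -0.38 [-0.25 -0.37 -0.33]
```

```bash
python3 -m jog '[[0,0.0042,0.001,0],[0,0.0084,0.002,0],[0,0.0126,0.002,0],[0,0.0168,0.002,0],[0,0.021,0.002,0],[0,0.0252,0.002,0],[0,0.0294,0.002,0],[0,0.0336,0.002,0],[0,0.0378,0.002,0],[0,0.042,0.002,0],[0,0.0462,0.002,0],[0,0.0504,0.002,0]]'
python3 look.py;python3 look.py
```

```text
time_s: 7.17
eef_pos: [0.4895, -0.0504, 0.0529]
tool_rot: [[-0.999, 0.048, 0.0], [0.048, 0.999, -0.0], [-0.0, 0.0, -1.0]]
wrist_force: [0.7, 0.5, 0.5]
grip_width: 0.0007
grip_force: 0.0
scene 7.167 (np.float64(-0.11688360080905619), np.int64(82))
top 7.217 (np.float64(0.6318877404210667), np.int64(14))
t 7.2667 hand x,y mm [  0.2 120.6] z 0.0528 Fy 0.34 [ 0.23  0.33 -0.23]
scene 7.267 (np.float64(-0.11651024920975009), np.int64(85))
top 7.317 (np.float64(0.6318877404210667), np.int64(14))
t 7.3667 hand x,y mm [  0.2 119.6] z 0.0528 Fy 0.3 [-0.41  0.32 -0.64]
```

```bash
python3 - <<'E'
from look import *
s=manip.camera('scene');im=s['pixels'].copy()
st=manip.state();p=np.array(st['eef_pos']);Y3=np.array([*y,0])
a=cv2.resize(im[120:280,120:320],(800,640),interpolation=cv2.INTER_CUBIC)[:600]
for z in(0,.06):
        u,v=proj(s,p+[0,0,z]);cv2.circle(a,(int((u-120)*4),int((v-120)*4)),4,(0,255,0),-1);print(u,v)
cv2.imwrite('pics/b3.png',a)
E
```

```text
209.58763587116636 211.3377133761034
206.94281367418586 197.12053769573953
```

View pics/b3.png

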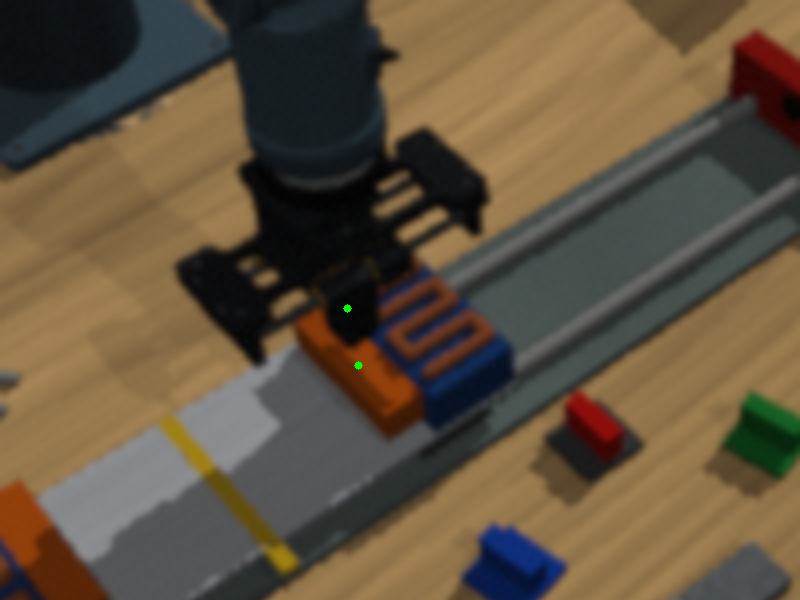

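The scene crop shows the shut fingertip at crop (350,342), above the plate and about 25 mm higher than the reported TCP dot at (357,366). So the fingers end short of the reported TCP and passed over the plate again, with no contact. I'll go back over the deck and measure the tip height before descending.

```bash
python3 -m jog '[[0,0,-0.02,0],[0,0,-0.035,0],[0,-0.03,-0.035,0],[0,-0.06,-0.035,0],[0,-0.08,-0.035,0],[0,-0.085,-0.035,0],[0,-0.085,-0.03,0],[0,-0.085,-0.03,0],[0,-0.085,-0.03,0]]'
python3 - <<'E'
from look import *
s=manip.camera('scene');w=manip.camera('wrist');im=s['pixels'].copy();print(end(s))
st=manip.state();p=np.array(st['eef_pos']);print(p,(p[:2]-P0)@y)
u,v=proj(s,p);u0,v0=int(u)-25,int(v)-45
a=cv2.resize(im[v0:v0+60,u0:u0+50],(500,600),interpolation=cv2.INTER_CUBIC)
X3=np.array([*x,0])
for z,col in((0,(0,255,0)),(.02,(255,0,255)),(.04,(255,255,0))):
    for dx in(-.009,.009):
        u,v=proj(s,p+[0,0,z]+dx*X3);cv2.circle(a,(int((u-u0)*10),int((v-v0)*10)),4,col,-1)
b=np.zeros((600,800,3),np.uint8);b[:,:500]=a;b[:225,500:]=cv2.resize(w['pixels'],(300,225));cv2.imwrite('pics/b4.png',b)
E
```

```text
time_s: 8.17
eef_pos: [0.4851, -0.134, 0.0822]
tool_rot: [[-0.999, 0.046, -0.001], [0.046, 0.999, 0.001], [0.001, 0.001, -1.0]]
wrist_force: [0.4, 1.0, 0.8]
grip_width: 0.0002
grip_force: 0.0
(np.float64(-0.06560638851736811), np.int64(161))
[ 0.48549525 -0.13417845  0.08260347] 0.03619674289622905
```

View pics/b4.png

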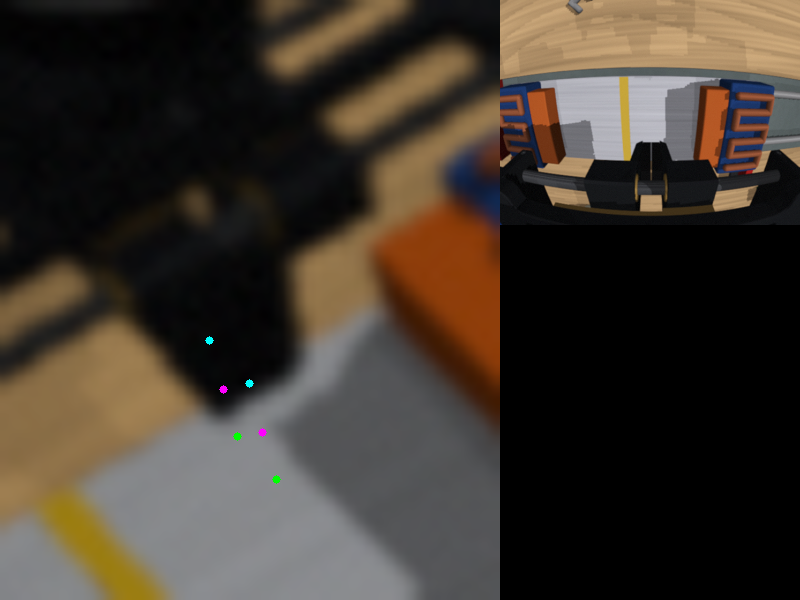

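The tip's lower edge runs from (222,415) to (295,370) in the crop, roughly 30 mm above the reported TCP (green dots). The wrist inset shows the pads' tip at about (651,143). I'll cross-check with the wrist ray.

```bash
python3 - <<'E'
from look import *
w=manip.camera('wrist');s=manip.camera('scene')
st=manip.state();p=np.array(st['eef_pos']);Rm=np.array(st['tool_rot'])
print('eye tool',Rm.T@(np.array(w['eye'])-p),'axis tool',Rm.T@(-np.array(w['rotation'])[:,2]))
g=w['pixels'].max(2)
print([(u,int(np.nonzero(g[230:330,u]<50)[0][0])+230) for u in range(255,312,5)], [int(a) for a in g[255:285,282]])
def wray(u,v):
    a,b=(u-w['cx'])/w['fx'],(v-w['cy'])/w['fy'];r=np.hypot(a,b)
    d=np.array([np.sin(r)*a/r,-np.sin(r)*b/r,-np.cos(r)]);return np.array(w['rotation'])@d
for v in(262,266,270):
    e=Rm.T@(np.array(w['eye'])-p);d=Rm.T@wray(282,v)
    for X in(-.009,.009):k=(X-e[0])/d[0];print(v,X,np.round(e+k*d,4))
# scene: ray through tip-edge middle
u,v=proj(s,p);u0,v0=int(u)-25,int(v)-45
for q in((258,392),(222,415),(295,370)):
    e,d=ray(s,u0+q[0]/10-.05,v0+q[1]/10-.05);e=Rm.T@(e-p);d=Rm.T@d
    for X in(-.009,-.006,0):k=(X-e[0])/d[0];print('scene',q,X,np.round(e+k*d,4))
E
```

```text
eye tool [ 0.08460344  0.00034125 -0.18450706] axis tool [-3.24574926e-01  5.17155182e-04  9.45859847e-01]
[(255, 269), (260, 266), (265, 265), (270, 266), (275, 266), (280, 267), (285, 266), (290, 266), (295, 266), (300, 265), (305, 267), (310, 271)] [195, 195, 196, 195, 192, 190, 191, 193, 194, 182, 138, 94, 81, 83, 84, 82, 83, 82, 83, 84, 83, 85, 81, 82, 81, 84, 84, 83, 81, 81]
262 -0.009 [-0.009   0.0006 -0.0001]
262 0.009 [ 0.009   0.0006 -0.0355]
266 -0.009 [-0.009   0.0006 -0.0056]
266 0.009 [ 0.009   0.0006 -0.04  ]
270 -0.009 [-0.009   0.0006 -0.0108]
270 0.009 [ 0.009   0.0006 -0.0442]
scene (258, 392) -0.009 [-0.009   0.002  -0.0355]
scene (258, 392) -0.006 [-0.006   0.0031 -0.0316]
scene (258, 392) 0 [ 0.      0.0054 -0.0237]
scene (222, 415) -0.009 [-0.009  -0.0086 -0.0351]
scene (222, 415) -0.006 [-0.006  -0.0075 -0.0312]
scene (222, 415) 0 [ 0.     -0.0053 -0.0233]
scene (295, 370) -0.009 [-0.009   0.0128 -0.0353]
scene (295, 370) -0.006 [-0.006   0.014  -0.0314]
scene (295, 370) 0 [ 0.      0.0165 -0.0235]
```

```bash
python3 - <<'E'
from look import *
import pickle
s=pickle.load(open('c0.pkl','rb'))['scene']
p=np.array([.4895,-.0510,.0528]);X3=np.array([*x,0]);Y3=np.array([*y,0])
for dx in(.0375,-.0375):
  for dy in(-.0935,.0935):
    print(dx,dy,[tuple(int(4*(a-120)) for a in proj(s,p+dx*X3+dy*Y3+[0,0,z])) for z in(.064,.08,.099,.12)])
E
```

```text
0.0375 -0.0935 [(256, 415), (252, 400), (246, 380), (240, 359)]
0.0375 0.0935 [(496, 267), (495, 251), (493, 231), (492, 208)]
-0.0375 -0.0935 [(191, 343), (186, 327), (179, 307), (172, 285)]
-0.0375 0.0935 [(427, 205), (425, 188), (423, 168), (420, 145)]
```

All the cues agree (scene ray, wrist ray, body height): the real hand sits about 35 mm higher than the reported TCP. The tips should therefore go to a reported z of about 0.020. I'll open the fingers, centre the hand and descend.

```bash
python3 -m jog '[[0,-0.02,0,0],[0,-0.024,0,0],[0,-0.024,0,0],[0,-0.024,0,0],[0,-0.024,0,0],[0,-0.024,0,0],[0,-0.024,0.01,0],[0,-0.024,0.03,0],[0,-0.024,0.05,0],[0,-0.024,0.062,0],[0,-0.024,0.062,0],[0,-0.024,0.062,0]]' 0.0881
python3 look.py
```

```text
time_s: 9.37
eef_pos: [0.4837, -0.1595, 0.0202]
tool_rot: [[-0.999, 0.048, -0.002], [0.048, 0.999, 0.0], [0.002, 0.0, -1.0]]
wrist_force: [-0.4, -0.2, 1.0]
grip_width: 0.0784
grip_force: 0.0
scene 9.367 (np.float64(-0.1296316806775561), np.int64(126))
top 9.417 (np.float64(0.3343897982735869), np.int64(173))
t 9.4667 hand x,y mm [ 0.8 10.5] z 0.0214 Fy 0.49 [0.99 0.45 0.33]
```

```bash
python3 -m jog '[[0,0.0053,0.001,0],[0,0.0106,0.002,0],[0,0.0159,0.002,0]]' >/dev/null && python3 -m jog '[[0,0.0053,0,0],[0,0.0106,0,0],[0,0.0159,0,0],[0,0.0212,0,0],[0,0.0265,0,0],[0,0.0318,0,0],[0,0.0371,0,0],[0,0.0424,0,0],[0,0.0477,0,0],[0,0.053,0,0],[0,0.0583,0,0]]'
python3 look.py
```

```text
time_s: 10.63
eef_pos: [0.4877, -0.0848, 0.0187]
tool_rot: [[-0.999, 0.048, -0.0], [0.048, 0.999, 0.0], [0.0, 0.0, -1.0]]
wrist_force: [-0.1, 0.6, -0.5]
grip_width: 0.0881
grip_force: 0.0
scene 10.633 (np.float64(50.18763463109262), np.int64(40))
top 10.683 None
t 10.7333 hand x,y mm [ 0.  86.3] z 0.0187 Fy 0.11 [-0.3   0.12 -0.49]
```

```bash
sed -i 's/^if __name__.*/if __name__=="__main__": look(sys.argv[1:] or ("scene","top"))/' look.py; python3 -m jog '[[0,0.0052,0,0],[0,0.0104,0,0],[0,0.0156,0,0],[0,0.0208,0,0]]'|head -1
python3 look.py scene
```

```text
time_s: 11.07
scene 11.067 (np.float64(102.9845617133675), np.int64(110))
t 11.1167 hand x,y mm [1.000e-01 1.076e+02] z 0.0187 Fy 0.03 [0.63 0.   0.72]
```

```bash
python3 -m jog '[[0,0.0062,0,0],[0,0.0124,0,0],[0,0.0186,0,0],[0,0.0245,0,0]]'|head -1
python3 look.py scene
```

```text
time_s: 11.45
scene 11.45 (np.float64(149.01400956961513), np.int64(103))
t 11.5 hand x,y mm [1.000e-01 1.324e+02] z 0.0187 Fy 0.28 [-0.36  0.29 -0.85]
```

```bash
python3 -m jog '[[0,0.0062,0,0],[0,0.0123,0,0],[0,0.018,0,0],[0,0.0231,0,0],[0,0.0281,0,0],[0,0.0331,0,0],[0,0.0381,0,0],[0,0.043,0,0],[0,0.048,0,0],[0,0.053,0,0],[0,0.058,0,0]]'|head -1
python3 look.py
```

```text
time_s: 12.42
scene 12.417 (np.float64(232.53311573332545), np.int64(107))
top 12.467 None
t 12.5167 hand x,y mm [1.000e-01 1.891e+02] z 0.0188 Fy -0.18 [-0.11 -0.18  0.09]
```

```bash
python3 look.py scene scene
```

```text
scene 12.517 (np.float64(233.1016394930401), np.int64(103))
scene 12.567 (np.float64(233.04692246780183), np.int64(104))
t 12.6167 hand x,y mm [1.00e-01 1.88e+02] z 0.0188 Fy 0.32 [ 0.58  0.29 -0.16]
```

```bash
python3 -m jog '[[0,0,0,0],[0,0,0,0],[0,0,0,0]]'|head -1; python3 - <<'E'
from look import *
look(('scene',))
c=manip.camera('scene');im=c['pixels'];print(end(c))
m=R(c)
for v in range(216,234):print(v,[int(a) if m[v,260+i] else 0 for i,a in enumerate(im[v,260:280,2])])
ys,xs=np.nonzero(Y(c));q=np.array([onz(c,a,b,.036)[:2]-P0 for a,b in zip(xs,ys)]);print(np.round(np.c_[xs,ys,1e3*(q@x),1e3*(q@y)][ (q@x)>-.02][:25],1).tolist())
E
```

```text
time_s: 12.87
scene 12.867 (np.float64(228.83249462610362), np.int64(102))
t 12.9167 hand x,y mm [1.000e-01 1.877e+02] z 0.0188 Fy 0.37 [ 0.07  0.37 -0.99]
(np.float64(227.98216322083877), np.int64(107))
216 [0, 0, 0, 0, 0, 0, 0, 0, 0, 0, 0, 0, 0, 0, 0, 0, 0, 0, 0, 0]
217 [0, 0, 0, 0, 0, 0, 0, 0, 0, 0, 0, 0, 0, 0, 0, 0, 0, 0, 0, 0]
218 [0, 0, 0, 0, 130, 0, 0, 0, 0, 0, 0, 0, 0, 0, 0, 0, 0, 0, 0, 0]
219 [0, 0, 0, 131, 139, 142, 0, 0, 0, 0, 0, 0, 0, 0, 0, 0, 0, 0, 0, 0]
220 [0, 0, 135, 138, 140, 139, 139, 138, 0, 0, 0, 0, 0, 0, 0, 0, 0, 0, 0, 0]
221 [0, 0, 117, 133, 139, 139, 139, 137, 129, 113, 0, 0, 0, 0, 0, 0, 0, 0, 0, 0]
222 [0, 0, 90, 113, 133, 139, 140, 140, 137, 131, 112, 0, 0, 0, 0, 0, 0, 0, 0, 0]
223 [0, 0, 0, 0, 111, 130, 139, 140, 139, 139, 130, 113, 0, 0, 0, 0, 0, 0, 0, 0]
224 [0, 0, 0, 0, 0, 109, 131, 138, 139, 140, 139, 132, 116, 0, 0, 0, 0, 0, 0, 0]
225 [0, 0, 0, 0, 0, 0, 109, 131, 139, 139, 140, 138, 131, 116, 0, 0, 0, 0, 0, 0]
226 [0, 0, 0, 0, 0, 0, 0, 109, 129, 138, 140, 140, 139, 132, 115, 0, 0, 0, 0, 0]
227 [0, 0, 0, 0, 0, 0, 0, 0, 105, 128, 137, 139, 140, 137, 124, 
[... 428 characters left out ...]
56.0, 210.0, -18.5, 226.5], [257.0, 210.0, -16.7, 228.6], [258.0, 210.0, -14.8, 230.7], [259.0, 210.0, -13.0, 232.8], [256.0, 211.0, -15.7, 224.2], [257.0, 211.0, -13.9, 226.3], [258.0, 211.0, -12.1, 228.4], [259.0, 211.0, -10.3, 230.5], [260.0, 211.0, -8.5, 232.7], [256.0, 212.0, -13.0, 221.9], [257.0, 212.0, -11.2, 224.0], [258.0, 212.0, -9.4, 226.2], [259.0, 212.0, -7.6, 228.3], [260.0, 212.0, -5.8, 230.4], [261.0, 212.0, -4.0, 232.5], [258.0, 213.0, -6.7, 223.9], [259.0, 213.0, -4.9, 226.0], [260.0, 213.0, -3.1, 228.1], [261.0, 213.0, -1.3, 230.2], [262.0, 213.0, 0.6, 232.3], [259.0, 214.0, -2.2, 223.7], [260.0, 214.0, -0.4, 225.8], [261.0, 214.0, 1.4, 227.9], [260.0, 215.0, 2.3, 223.6]]
```

```bash
python3 -m jog '[[0,0.025,0,0],[0,0.048,0,0],[0,0.062,0,0],[0,0.068,0,0],[0,0.07,0,0],[0,0.0696,0,0],[0,0.0692,0,0],[0,0.0688,0,0],[0,0.0683,0,0],[0,0.0679,0,0],[0,0.0675,0,0],[0,0.0671,0,0]]'|head -1;  python3 look.py scene; python3 -m jog '[[0,-0.0004,0,0],[0,-0.0008,0,0],[0,-0.0013,0,0]]'|head -1
python3 look.py scene
```

```text
time_s: 13.97
scene 13.967 (np.float64(211.10759044466204), np.int64(27))
t 14.0167 hand x,y mm [2.000e-01 2.549e+02] z 0.0188 Fy -0.08 [ 0.48 -0.11  0.17]
time_s: 14.27
scene 14.267 (np.float64(214.08304065593796), np.int64(32))
t 14.3167 hand x,y mm [1.000e-01 2.539e+02] z 0.0188 Fy 0.93 [ 0.21  0.92 -0.35]
```

```bash
python3 -m jog '[[0,-0.028,0,0],[0,-0.055,0,0],[0,-0.072,0,0],[0,-0.079,0,0],[0,-0.08,0,0]]'|head -1;  python3 look.py scene scene
```

```text
time_s: 14.73
scene 14.733 (np.float64(218.5713820152587), np.int64(110))
scene 14.783 (np.float64(217.93192372420165), np.int64(102))
t 14.8333 hand x,y mm [  0.2 174.9] z 0.0188 Fy 0.14 [0.   0.14 0.02]
```

```bash
python3 look.py scene scene
```

```text
scene 14.833 (np.float64(217.39253492630758), np.int64(107))
scene 14.883 (np.float64(216.54695158839024), np.int64(113))
t 14.9333 hand x,y mm [  0.2 175.6] z 0.0188 Fy -0.14 [ 0.07 -0.14 -0.41]
```

```bash
python3 -m jog '[[0,0.025,0,0],[0,0.048,0,0],[0,0.063,0,0],[0,0.07,0,0],[0,0.0718,0,0],[0,0.072,0,0],[0,0.0718,0,0],[0,0.0717,0,0],[0,0.0715,0,0],[0,0.0713,0,0],[0,0.0712,0,0],[0,0.071,0,0]]'|head -1;   python3 -m jog '[[0,-0.0002,0,0],[0,-0.0003,0,0],[0,-0.0005,0,0],[0,-0.0007,0,0]]'|head -1
python3 look.py scene; python3 look.py top
```

```text
time_s: 15.93
time_s: 16.27
scene 16.267 (np.float64(202.48507729550073), np.int64(27))
t 16.3167 hand x,y mm [2.000e-01 2.442e+02] z 0.0188 Fy 0.38 [ 0.46  0.36 -0.12]
top 16.317 None
t 16.3667 hand x,y mm [1.000e-01 2.443e+02] z 0.0188 Fy 0.45 [ 0.12  0.45 -0.21]
```

```bash
python3 -m jog '[[0,-0.02,0,0],[0,-0.04,0,0],[0,-0.052,0,0],[0,-0.058,0,0],[0,-0.06,0,0],[0,-0.06,0,0]]'|head -1;  python3 look.py scene top
```

```text
time_s: 16.87
scene 16.867 (np.float64(209.27477990799534), np.int64(89))
top 16.917 None
t 16.9667 hand x,y mm [  0.2 185.3] z 0.0188 Fy 0.35 [-0.77  0.39 -0.36]
```

```bash
python3 -m jog '[[0,0,0,0],[0,0,0,0],[0,0,0,0]]'|head -1;  python3 look.py scene; python3 - <<'E'
from look import *
import pickle
C=pickle.load(open('c0.pkl','rb'))
for n,c in C.items():
    m=R(c);m[c['pixels'][...,2]<122]=0
    n_,l,s,ce=cv2.connectedComponentsWithStats(m)
    for i in range(1,n_):
        if 20<s[i,4]<180: q=onz(c,*ce[i],.034)[:2]-P0;print(n,ce[i],s[i],1e3*(q@x),1e3*(q@y))
E
```

```text
time_s: 17.22
scene 17.217 (np.float64(213.09730965701394), np.int64(99))
t 17.2667 hand x,y mm [1.000e-01 1.847e+02] z 0.0188 Fy 0.06 [-0.26  0.07  0.89]
scene [267.73170732 223.29268293] [262 219  12  10  41] 36.69678143133314 222.16261626083661
top [278.97037037 222.93333333] [276 213   7  21 135] 34.76495612663476 223.12467951380114
```

```bash
python3 -m jog '[[0,-0.0015,0,0],[0,-0.004,0,0],[0,-0.0062,0,0],[0,-0.0073,0,0],[0,-0.0073,0,0],[0,-0.0069,0,0],[0,-0.0065,0,0],[0,-0.006,0,0],[0,-0.0056,0,0],[0,-0.0052,0,0],[0,-0.0048,0,0],[0,-0.0044,0,0]]'|head -1; python3 -m jog '[[0,0.0004,0,0],[0,0.0008,0,0],[0,0.0013,0,0]]'|head -1;  python3 look.py scene
```

```text
time_s: 18.27
time_s: 18.52
scene 18.517 (np.float64(222.67181915660322), np.int64(101))
t 18.5667 hand x,y mm [1.000e-01 1.813e+02] z 0.0188 Fy -0.19 [-0.75 -0.15  0.62]
```

```bash
python3 -m jog '[[0,0.004,0,0],[0,0.01,0,0],[0,0.016,0,0],[0,0.018,0,0]]'|head -1;  python3 look.py scene scene
```

```text
time_s: 18.9
scene 18.9 (np.float64(222.7182533007906), np.int64(85))
scene 18.95 (np.float64(222.76559945493224), np.int64(86))
t 19.0 hand x,y mm [1.000e-01 2.001e+02] z 0.0188 Fy 0.11 [ 0.11  0.11 -0.28]
```

The shuttle is at rest on target, within about 0.5 mm. I'll withdraw straight up.

```bash
python3 -m jog '[[0,0.008,0,0],[0,0.012,-0.01,0],[0,0.012,-0.04,0],[0,0.012,-0.08,0],[0,0.012,-0.12,0],[0,0.012,-0.15,0],[0.04,0.012,-0.15,0],[0.07,0.012,-0.15,0],[0.07,0.012,-0.15,0]]'|head -1;  python3 look.py scene top; python3 -m jog '[[0,0,0,0],[0,0,0,0],[0,0,0,0],[0,0,0,0],[0,0,0,0],[0,0,0,0],[0,0,0,0],[0,0,0,0]]'|head -1; python3 look.py scene top; python3 - <<'E'
from look import *
s=manip.camera('scene')['pixels'];t=manip.camera('top')['pixels']
cv2.imwrite('pics/f.png',np.hstack([cv2.resize(s[150:300,130:330],None,fx=2,fy=2),cv2.resize(t[180:330,180:380],None,fx=2,fy=2)]))
E
```

```text
time_s: 19.75
scene 19.75 (np.float64(222.82726270096606), np.int64(113))
top 19.8 (np.float64(223.18943203642837), np.int64(260))
t 19.85 hand x,y mm [-70.4 211.6] z 0.1696 Fy 0.51 [0.97 0.46 0.27]
time_s: 20.52
scene 20.517 (np.float64(222.8112724129961), np.int64(111))
top 20.567 (np.float64(223.19961905739873), np.int64(254))
t 20.6167 hand x,y mm [-69.8 211.1] z 0.1688 Fy 0.39 [0.6  0.36 0.84]
```

View pics/f.png

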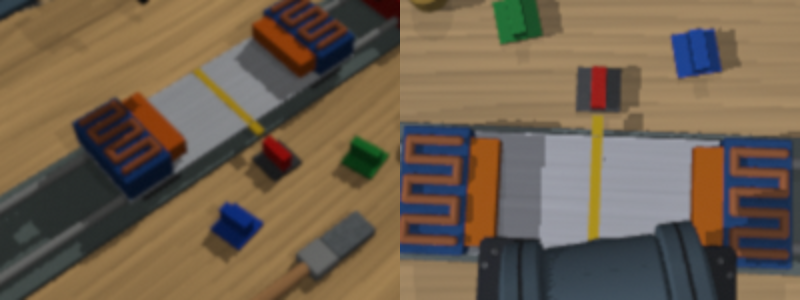

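Both views show the yellow pointer in line with the red mark: top crop pointer (598,118), mark (598,88). The shuttle has not moved over 0.75 s (top 223.2 mm against the mark's 223.1 mm), and the hand is clear.

```bash
python3 -c "
from station import manip
print(manip.sign_off())"
```

```text
the job is handed in; nothing more can be done
None
```

The shuttle is at rest with its pointer within about 0.6 mm of the red mark (two camera views), the hand is clear, and the job was handed in at about 20.7 s; the two early passes over the forward buffer showed no contact.

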